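Prop the instrument shelf on its levelling foot

TASK

The free end of the small instrument shelf needs a prop. Bring the flat bearing plate under the shelf's raised levelling foot, its round mark centred below the foot, then screw the foot down with its knob until it just bears on the plate: a light, definite contact, not screwed tight. Let go and leave the other things on the bench where they are.

Things in the scene. Friction and masses are not known exactly. Their poses are not given: they have to be found in the camera images.
- stand: Fixed instrument shelf: aluminium cantilever, 195 x 120 x 10 mm, top 115 mm over the bench, on a grey column behind. Origin: on the bench below the levelling screw's axis; x from the free front edge (x = -35 mm) to the column (from x = 110 mm; its base flange from 85 mm), z up; 60 mm wide either side. A small grey instrument (x from 83 mm, top at 156 mm) stands on it.
- screw_top (a point): Fixed point where the screw's axis meets the shelf's top. Above it is the screw's round black knob, 41 mm across, 32 mm high, its top 41 to 48 mm above this point at the start. Clockwise from above screws down, 20 mm a turn, knob and foot moving together; over a sixth of a turn is in hand beyond touching. It stays where it is left. Turning it freely takes about 0.05 N m.
- foot_axis (a point): Fixed point on the screw's axis 10 mm over the bench (level of the plate's top). The round foot, 52 mm across, with a rubber sole turning with the knob, hangs 3 to 9.5 mm above it at the start; how far is not known, so contact must be felt: the knob's torque grows 0.01 to 0.02 N m per N of contact force. Foot and sole yield about 1 mm per 11 N.
- plate: Bearing plate: loose, flat, aluminium, 200 x 80 x 10 mm, about 0.3 kg, an upright grip block near one end. Origin: on the underside below the round mark; x along the plate, away from the block (plate from x = -155 to 45 mm), z up. Block: centre x = -130 mm, 34 mm long in x, 16 mm wide in y, top 50 mm above the underside. Lay it along the shelf's x, block to the front.
- plate_mark (a point): Centre of the round mark (58 mm ring) on the bearing plate's top, which has to come under the foot.
- spool: White solder spool, 62 x 77 x 38 mm, loose bystander; origin under its middle.
- loupe: Black stand loupe, 41 mm in diameter, 34 mm high, loose bystander; origin under its middle.
- flux_bottle: Small needle bottle, 34 mm in diameter, 108 mm high, loose bystander; origin under its middle.
- red_driver: Red precision screwdriver, 165 x 17 x 17 mm, lying, loose bystander; origin under its middle.
- cutter: Side cutters with red handles, 125 x 44 x 12 mm, lying, loose bystander; origin under its middle.
- relay: Small white relay block with an amber top, 35 x 28 x 26 mm, loose bystander; origin under its middle.

How it is judged (in metres and radians):
On the way, in this order (a step that is already met when the one before it is completed fails the run):
1. the bearing plate lies flat with its mark under the raised foot, not yet touched by it (horizontal distance between plate_mark and foot_axis below 0.01 m and contact force between stand and plate below 0.3 N and height (world z) of plate below 0.004 m and linear speed of plate below 0.01 m/s), for 0.2 s.
2. the foot has been screwed down onto the plate (horizontal distance between plate_mark and foot_axis below 0.012 m and contact force between stand and plate above 0.8 N), for 0.2 s.
At the end, for the whole second after the job is handed in: The plate lies flat and still on the bench with the centre of its mark within 12 mm of the foot's axis, and the foot bears on it lightly, with 0.8 to 12 N (all of step 2 and contact force between stand and plate below 12 N and height (world z) of plate below 0.004 m and angle between plate's own z axis and vertical below 0.05 rad and linear speed of plate below 0.01 m/s); the robot touches nothing.
It fails at once if the foot is screwed tight or the plate is rammed against the shelf (over 25 N between them) (contact force between stand and plate above 25 N).
It fails at once if a bystander is pushed away by more than 25 mm (distance of any of spool, loupe, flux_bottle, red_driver, cutter, relay from where it was at the start of the episode above 0.025 m).
It also fails if it takes over 72 s, if anything falls off the work surface, if the arm or the gripper's body presses on something with over 40 N, if the wrist force passes 120 N, or if a joint passes its speed limit or range.

ROBOT

A 6-joint arm with a two-finger parallel gripper is mounted at the origin on a cart in front of the work surface, level with it; the furniture and walls round the work are solid. World frame = base frame: x ahead of the robot, y to its left, z up, the work surface at z = 0. Lengths are in mm, angles in degrees, forces in N, time in s.
With the tool pointing down it reaches from about 375 to 750 mm from the base axis. Payload 9 kg.
Tool frame: the origin (TCP) lies at the very end of the fingers, on their centre line; the grasp point (between the pads) lies 19 mm behind it (robot.grip_depth is the distance from the TCP to the grasp point, in mm); z points along the fingers, y is the direction in which the jaws open and shut (so a half turn about z gives the same grasp; the last joint's range is limited). The gripper opens to 85 mm and grips with 20 to 120 N. Pads are 22 mm wide; open, the fingers measure 114 mm over their backs; the gripper's body (76 mm by 85 mm) begins 54 mm behind the grasp point. The pads swing forward as they close: fully open they stand 13 mm farther back than shut.
Start: joints at [58.459, 5.964, 5.575, 89.605, 0, 77.527], TCP at [196.02, 567.109, 231.331] pointing down, gripper open.
Joint ranges: [-171.21, 171.21], [-48.23, 106.86], [-62.78, 66.21], [-105.2, 120.99], [-86.42, 89.51], [-180, 180]. Speed limits (degrees/s): [127.2, 127.2, 147.25, 180, 180, 180].

INTERFACE

Orientations are given as a 3x3 rotation matrix whose columns are the frame's x, y, z axes.
In Python, from bench import robot gives the robot as it stands.
- The arm moves only by the tool arm_command, never from a script. Its argument "plan" is a list of rows, each a list of 4 numbers: the shift along the world's x, y, z in cm, then the turn about the world's z in degrees. In form: [[tx, ty, tz, twist], ...]. A call has 1 to 20 rows; each row is the pose to reach, as a shift and turn from the pose commanded when the call began; what a row does not reach only later rows make up. A row lasts 1/8 s, in which the tool goes at most 62.5 mm and 10.7 degrees, less where a joint would pass 70% of its speed; a pose out of reach is approached as far as the arm can. A call with a gripper value outside its range is refused whole. "claw" is the gripper command: -1 is fully open, 1 is shut, values between are in proportion, set as the call begins (left out, the last holds). The fingers move at their own pace and stop on an object; "squeeze" is the grip in N (left out, the last holds). Time passes only in rows, so rows that repeat a pose let the fingers close. It gives the time, the measured TCP pose, the force and the opening at its end, in the units of the state.
- robot.sense(): the state, without advancing time (a new reading comes with each control period).
- robot.read_camera(name): name is "scene" or "top"; returns the picture (384x512x3 uint8, red, green, blue); there is no depth.
- robot.camera_params(name): a dict with "intrinsics" (3x3 intrinsics, pixels), "D" ([k1, k2, p1, p2, k3] as OpenCV has them; the pictures are not rectified), "rvec" (rotation vector, rad) and "tvec" (3), from world to camera coordinates, as OpenCV has them. Camera axes: x right, y down, z forward; pixel columns grow to the right and rows downward; lengths in mm; the calibration is good to about 2 mm. A picture is of the moment at which its call begins. camera_params takes no time and is no camera call.
- robot.close_job(): hands the job in, once; it reports no verdict.
The state is a dict: "time": time; "joint_positions": joint angles; "joint_vel": joint speeds; "joint_efforts": joint torques, N m; "position": TCP position; "orientation": TCP orientation; "ft_force": force on the tool from outside, world axes, zero at the start; "ft_torque": the same for the moment, N m; "opening": opening from 0.0 (shut) to 1.0 (fully open).
Only numpy, scipy, OpenCV 4.12 (cv2) and the standard library are available. Lean on these libraries where they do the work, as an engineer would, in place of code of your own. Each camera call takes 0.05 s, during which the arm holds its last target. There are 200 camera calls.

## Working session

There is one attempt and no reset: what is moved stays moved. The work goes in short steps, Python scripts to look and compute and a tool call to move; the robot and the scene stay as the last step left them, time stands still between calls to the robot, and variables do not carry over. Pictures are saved under pics/ and viewed, about 8 in all and at most 12, crops included, and the job is handed in when it is done.

Besides the shell and the picture viewer there is one more tool, called as a command line: name --pt "numbers of a row" for each row, then --argument value for the rest. arm_command: Moves the arm, as the interface text tells. Its arguments: {"type":"object","properties":{"plan":{"type":"array","items":{"type":"array","items":{"type":"number"}}},"claw":{"type":"number"},"squeeze":{"type":"number"}},"required":["plan"]}

```bash
mkdir -p pics; cat > h.py <<'E'
import numpy as np, cv2
from bench import robot
def snap(cam,name,box=None,s=1):
    im=robot.read_camera(cam)[:,:,::-1]
    if box: im=im[box[1]:box[3],box[0]:box[2]]
    cv2.imwrite('pics/'+name,cv2.resize(im,None,fx=s,fy=s,interpolation=cv2.INTER_CUBIC))
def P(cam):
    p=robot.camera_params(cam); return [np.array(p[k],float) for k in('intrinsics','D','rvec','tvec')]
def ray(cam,uv,z):
    K,D,r,t=P(cam); n=cv2.undistortPoints(np.array(uv,float).reshape(-1,1,2),K,D).reshape(-1,2)
    R=cv2.Rodrigues(r)[0]; c=-R.T@t.ravel(); out=[]
    for a in n:
        d=R.T@np.array([a[0],a[1],1]); out.append(c+d*(z-c[2])/d[2])
    return np.round(np.array(out),1)
def proj(cam,X):
    K,D,r,t=P(cam); return np.round(cv2.projectPoints(np.array(X,float).reshape(-1,1,3),r,t,K,D)[0].reshape(-1,2),1)
E
python3 -c "
from h import *
snap('top','t0.png',None,1.5);snap('scene','s0.png',None,1.5)
print(robot.sense())
for c in('top','scene'):
  K,D,r,t=P(c);print(K,-cv2.Rodrigues(r)[0].T@t.ravel())"
```

```text
{'time': 0.1, 'joint_positions': array([ 5.84577083e+01,  5.99547693e+00,  5.53271975e+00,  8.96051605e+01,
       -7.54250075e-04,  7.75268696e+01]), 'joint_vel': array([-0.04170624, -0.07131241,  0.10875948, -0.00046285,  0.0372179 ,
       -0.20580579]), 'joint_efforts': array([ 7.49928702e-03, -5.58208036e+01,  5.04718029e+01,  1.29960527e-02,
       -2.07217604e-04,  6.23894067e-06]), 'position': array([195.86086355, 566.81995062, 230.6088012 ]), 'orientation': array([[-9.45124824e-01,  3.26708885e-01, -6.08889700e-04],
       [ 3.26709362e-01,  9.45124308e-01, -1.01713770e-03],
       [ 2.43168532e-04, -1.16025206e-03, -9.99999297e-01]]), 'ft_force': array([-0.13914093, -0.96424529,  0.00240293]), 'ft_torque': array([ 0.03351439, -0.01229914,  0.00729542]), 'opening': 0.9991600402195704}
[[446.41867127   0.         252.92961441]
 [  0.         446.41867127 190.60519589]
 [  0.           0.           1.        ]] [ 392.69576191   41.99927315 1444.3396472 ]
[[360.76367322   0.         255.30502197]
 [  0.         360.76367322 186.02268255]
 [  0.           0.           1.        ]] [ -10.65370443 -733.07559549  848.34673427]
```

View pics/t0.png

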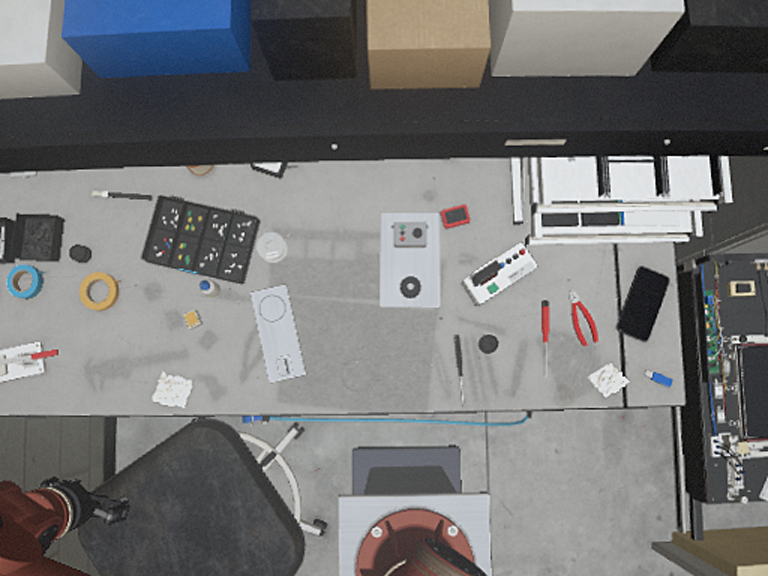

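View pics/s0.png

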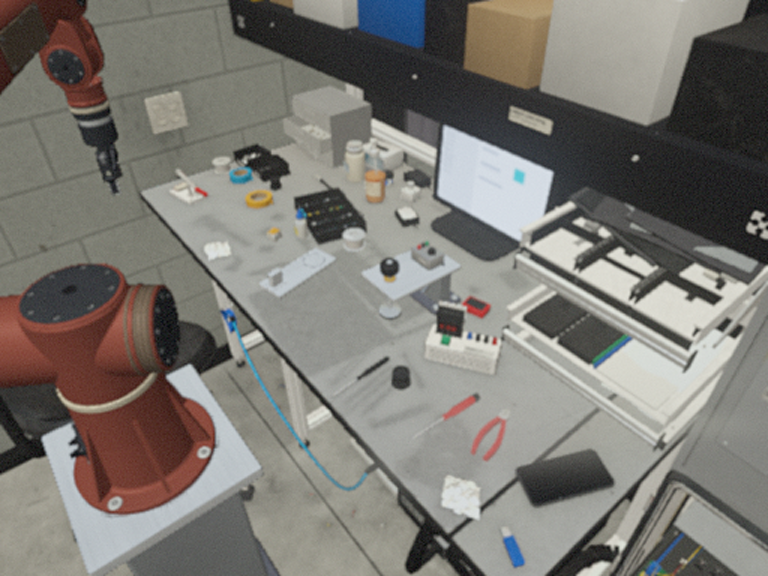

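```bash
python3 -c "
from h import *
snap('top','t1.png',(160,135,300,260),5.5)
snap('scene','s1.png',(165,145,315,235),5.3)"
```

```text
(no output)
```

View pics/t1.png

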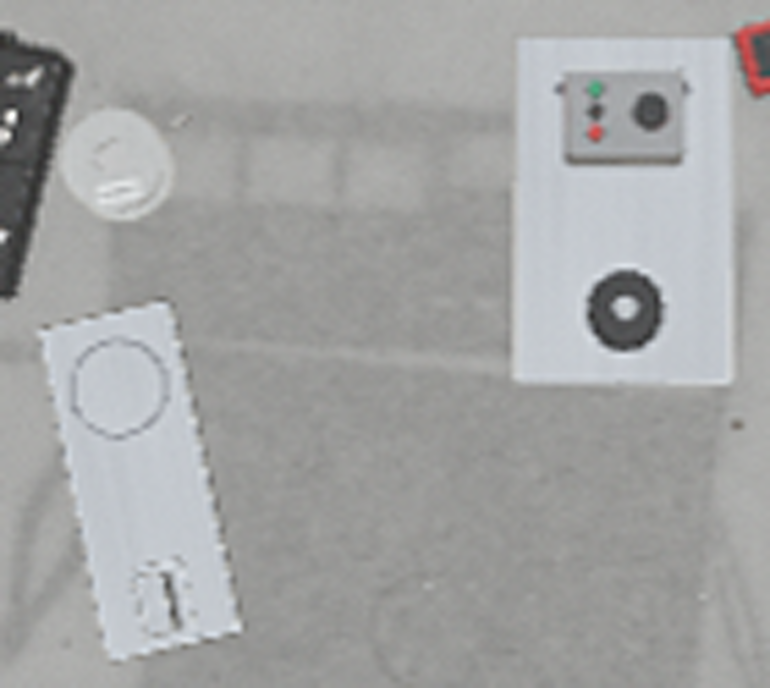

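View pics/s1.png

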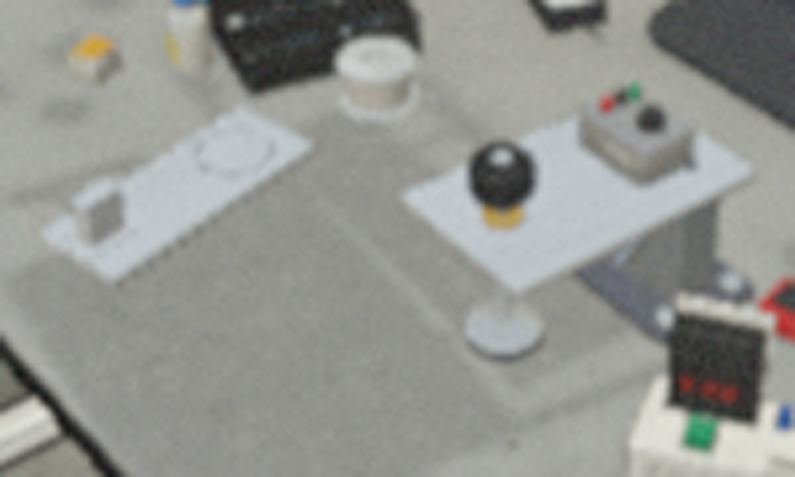

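```bash
python3 -c "
from h import *
f=lambda L:[(160+(u+.5)/5.5-.5,135+(v+.5)/5.5-.5) for u,v in L]
g=lambda L:[(165+(u+.5)/5.3-.5,145+(v+.5)/5.3-.5) for u,v in L]
p=ray('top',f([(40,330),(168,302),(242,630),(112,660),(120,388)]),10);print('plate',p)
a=(p[0]+p[1])/2-(p[2]+p[3])/2;print('axis',np.degrees(np.arctan2(a[1],a[0])),np.hypot(*a[:2]))
s=ray('top',f([(517,38),(734,38),(735,384),(513,381)]),115);print('shelf',s)
print('knob',ray('top',f([(625,310)]),159))
print('spool',ray('top',f([(117,163)]),38))
print('scene mark',ray('scene',g([(234,150)]),10),'shelf front corners',ray('scene',g([(403,196),(518,291),(752,169)]),115),'foot disc',ray('scene',g([(505,328)]),20), 'knob',ray('scene',g([(503,155)]),159))
"
```

```text
plate [[585.2 343.   10. ]
 [600.4 266.6  10. ]
 [406.7 223.2  10. ]
 [390.4 299.4  10. ]
 [549.7 295.   10. ]]
axis 12.622466439809298 199.06107731045768
shelf [[729.6  55.9 115. ]
 [727.1 -64.7 115. ]
 [534.  -59.3 115. ]
 [538.   61.4 115. ]]
knob [[569.8   1.  159. ]]
spool [[679.3 292.5  38. ]]
scene mark [[549.1 295.   10. ]] shelf front corners [[534.8  56.1 115. ]
 [532.3 -61.7 115. ]
 [724.  -63.5 115. ]] foot disc [[572.5   1.7  20. ]] knob [[573.5   2.9 159. ]]
```

Top crop: plate mark at (120,388), shelf corners at (513–735, 38–384), knob at (625,310). In world coordinates that puts the mark at (549,295) with yaw 12.6°, the screw axis near (571,1) with shelf yaw about -1.3°, and the block near (423,267).

arm_command --pt "5 -6 -2 8" --pt "10 -12 -4 16" --pt "14 -18 -6 24" --pt "18 -24 -8 31.7" --pt "22.7 -30 -11 31.7" --pt "22.7 -30 -11 31.7" --pt "22.7 -30 -11 31.7" --pt "22.7 -30 -11 31.7" --claw -1 --squeeze 50

```text
time: 1.2
position: [423.1, 266.5, 121.0]
orientation: [[-0.976, -0.217, -0.001], [-0.217, 0.976, 0.0], [0.001, 0.0, -1.0]]
ft_force: [-0.8, -0.3, 1.7]
opening: 1.001
```

```bash
python3 -c "
from h import *
snap('scene','s2.png',(150,120,290,225),5.5)
s=robot.sense();print(s['time'],s['position'],s['orientation'][:,1],s['ft_force'],s['joint_positions'])"
```

```text
1.25 [422.8079718  267.41205439 121.54492077] [-2.18126497e-01  9.75920404e-01  4.42449280e-04] [0.84343724 0.71625416 0.65743272] [ 1.72814347e+01 -1.11991363e+01 -2.25187293e+01  7.86896289e+01
  2.61906963e-02  4.68241190e+00]
```

View pics/s2.png

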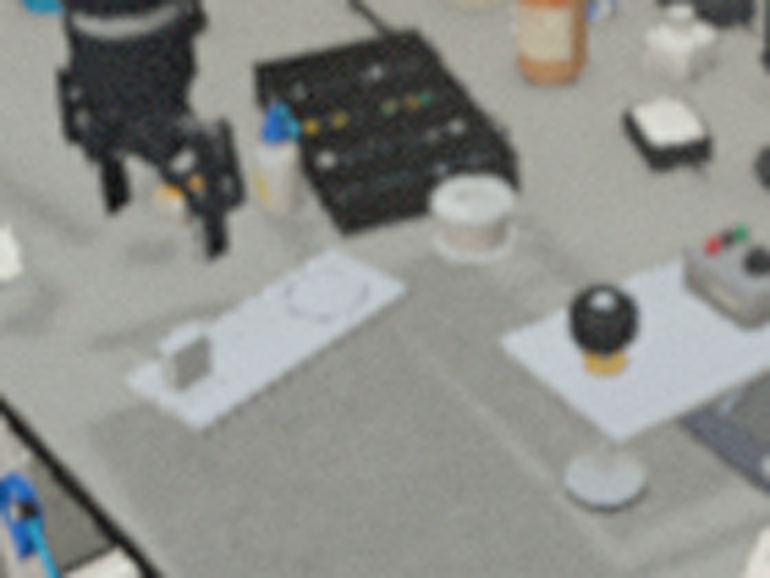

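The gripper is above the block, with its tips at crop (110,205) and (215,250). The block is at (185,360). I'll descend.

arm_command --pt "0 0 -4 0" --pt "0 0 -7 0" --pt "0 0 -8.5 0" --pt "0 0 -9.7 0" --pt "0 0 -9.7 0" --pt "0 0 -9.7 0"

```text
time: 2.0
position: [423.7, 267.4, 25.4]
orientation: [[-0.976, -0.219, 0.001], [-0.219, 0.976, 0.001], [-0.001, 0.0, -1.0]]
ft_force: [0.6, 0.1, 0.3]
opening: 1.001
```

arm_command --pt "0 0 0 0" --pt "0 0 0 0" --pt "0 0 0 0" --pt "0 0 0 0" --pt "0 0 0 0" --pt "0 0 0 0" --pt "0 0 0 0" --pt "0 0 0 0" --claw 1 --squeeze 50

```text
time: 3.0
position: [423.2, 267.3, 24.6]
orientation: [[-0.976, -0.219, 0.0], [-0.219, 0.976, 0.0], [-0.0, 0.0, -1.0]]
ft_force: [-1.3, 1.8, 4.9]
opening: 0.175
```

```bash
python3 -c "
from h import *
snap('top','t3.png',(160,160,300,260),5.5)
s=robot.sense();print(s['time'],s['position'],s['ft_force'],s['ft_torque'],s['opening'])"
```

```text
3.05 [423.16584375 267.27724717  24.61062068] [-1.59783115  1.66129871  4.82407399] [0.35980506 0.28858318 0.0371926 ] 0.17889272203604772
```

View pics/t3.png

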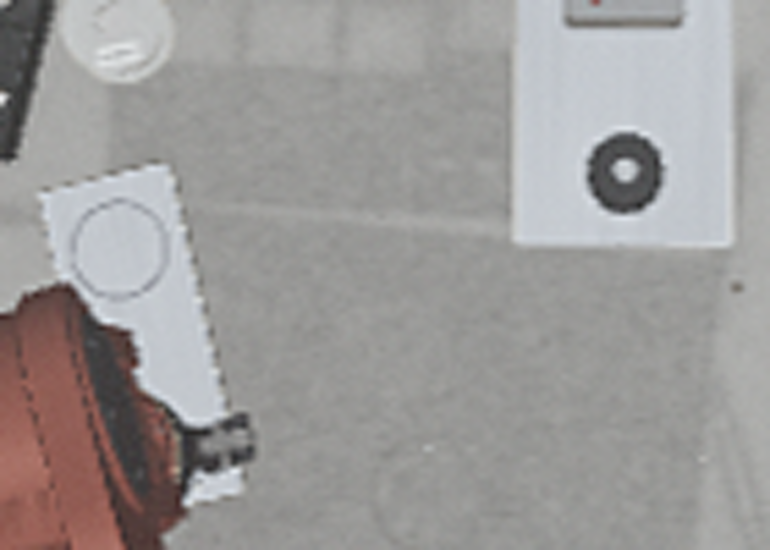

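arm_command --pt "0 -1 0.05 -1" --pt "0.2 -3 0.05 -3" --pt "0.4 -5 0.05 -5" --pt "0.6 -7 0.05 -7" --pt "0.8 -9 0.05 -9" --pt "1 -11 0.05 -11" --pt "1.2 -13 0.05 -13" --pt "1.4 -15 0.05 -13.9" --pt "1.6 -17 0.05 -13.9" --pt "1.8 -19 0.05 -13.9" --pt "1.85 -21 0.05 -13.9" --pt "1.85 -22.5 0.05 -13.9" --pt "1.85 -24 0.05 -13.9" --pt "1.85 -25 0.05 -13.9" --pt "1.85 -25.8 0.05 -13.9" --pt "1.85 -26.3 0.05 -13.9" --pt "1.85 -26.3 0.05 -13.9" --pt "1.85 -26.3 0.05 -13.9" --pt "1.85 -26.3 0 -13.9" --pt "1.85 -26.3 0 -13.9"

```text
time: 5.55
position: [441.4, 4.0, 24.6]
orientation: [[-1.0, 0.022, -0.0], [0.022, 1.0, -0.001], [0.0, -0.001, -1.0]]
ft_force: [-4.4, -2.1, 3.8]
opening: 0.178
```

```bash
python3 -c "
from h import *
snap('scene','s4.png',(190,150,310,235),6.4)
s=robot.sense();print(s['time'],s['position'],s['orientation'][:,1],s['ft_force'],s['ft_torque'],s['opening'])
f=lambda X:np.round((proj('scene',X)-[190,150]+.5)*6.4-.5)
from math import cos,sin
def W(o,yaw,pts): c,s_=cos(yaw),sin(yaw); return [(o[0]+c*x-s_*y,o[1]+s_*x+c*y,z) for x,y,z in pts]
y=np.radians(-1.3)
print(f(W((571,1),y,[(45,40,10),(45,-40,10),(-155,-40,10),(-155,40,10),(-29,0,10),(-35,60,115),(-35,-60,115)])))"
```

```text
5.6 [441.40799072   4.05706859  24.59617674] [ 2.20459046e-02  9.99756878e-01 -4.04083247e-04] [-4.96407947 -2.80496524  5.48370169] [-0.33348502  0.95587049 -0.18968743] 0.179638425759316
[[469. 309.]
 [560. 384.]
 [252. 549.]
 [167. 462.]
 [406. 402.]
 [324. 198.]
 [465. 314.]]
```

View pics/s4.png

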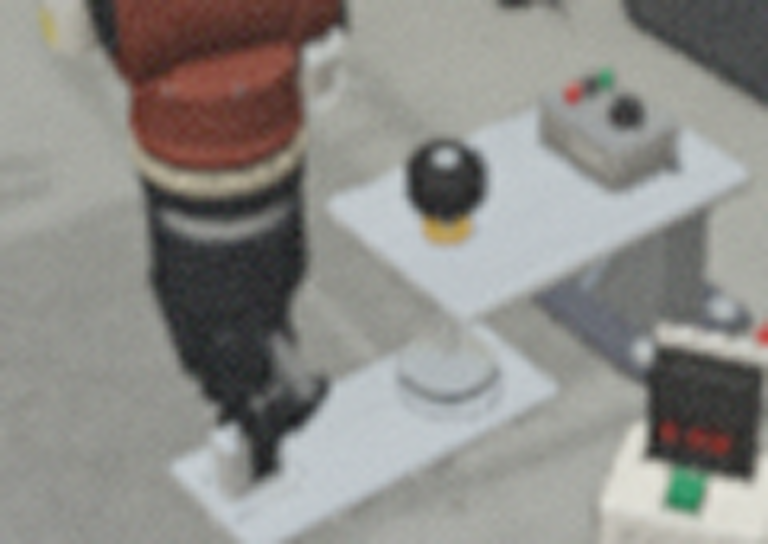

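The plate lies as predicted: its corner is at (557,384) against a predicted (560,384). The ring (398–502) and foot (398–500) are aligned, with a gap visible. I'll release and go up.

arm_command --pt "0 0 0 0" --pt "0 0 0 0" --pt "0 0 0 0" --pt "0 0 0 0" --pt "0 0 1 0" --pt "0 0 4 0" --pt "0 0 9 0" --pt "0 0 14 10" --pt "0 0 18 20" --pt "0 0 20 30" --pt "0 0 20 40" --pt "0 0 20 50" --pt "0 0 20 60" --claw -1

```text
time: 7.22
position: [441.6, 4.1, 225.2]
orientation: [[-0.514, -0.858, 0.001], [-0.858, 0.514, -0.0], [-0.0, -0.001, -1.0]]
ft_force: [0.7, 0.4, -0.4]
opening: 0.997
```

arm_command --pt "2 0 0 10" --pt "5 0 0 20" --pt "8 0 0 30" --pt "11 -0.2 0 40" --pt "13 -0.3 0 50" --pt "13 -0.3 0 60" --pt "13 -0.3 0 70" --pt "13 -0.3 0 70" --pt "13 -0.3 0 70" --pt "13 -0.3 0 70"

```text
time: 8.48
position: [571.5, 1.1, 224.5]
orientation: [[0.624, -0.781, 0.0], [-0.781, -0.624, -0.0], [0.0, -0.0, -1.0]]
ft_force: [-0.5, 0.4, -0.4]
opening: 1.001
```

```bash
python3 -c "
from h import *
snap('scene','s5.png',(190,120,310,230),5.4)
s=robot.sense();print(s['time'],s['position'],s['orientation'][:,1],s['ft_force'],s['ft_torque'],s['joint_positions'])"
```

```text
8.525 [571.50326723   1.10167813 224.46656835] [-7.81145888e-01 -6.24348541e-01 -1.43250418e-05] [ 0.46620045 -0.30088981 -0.20669146] [0.00651122 0.04669674 0.02029169] [-1.29947579e+01  8.83172896e-01 -4.05638308e-01  8.87057578e+01
 -3.25319943e-03 -1.41629146e+02]
```

View pics/s5.png

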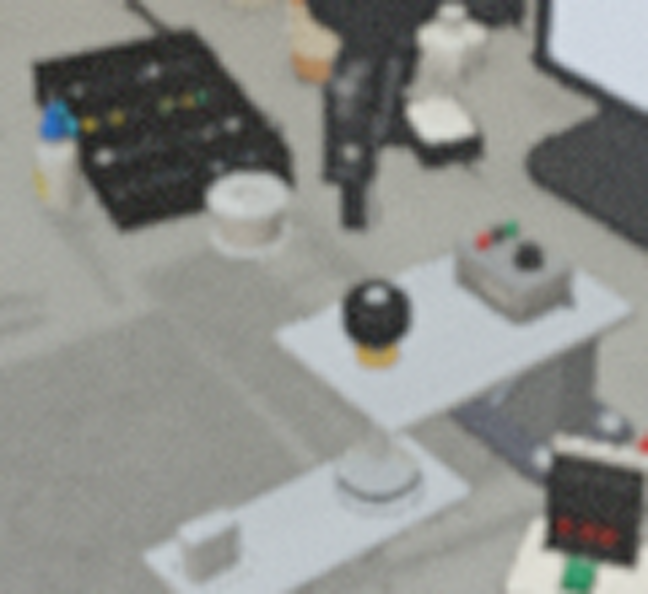

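arm_command --pt "0 0 -3 0" --pt "0 0 -6 0" --pt "0 0 -7.5 0" --pt "0 0 -8.5 0" --pt "0 0 -9.5 0" --pt "0 0 -9.5 0" --pt "0 0 -9.5 0"

```text
time: 9.4
position: [571.9, 1.0, 130.0]
orientation: [[0.626, -0.78, 0.001], [-0.78, -0.626, -0.0], [0.001, -0.001, -1.0]]
ft_force: [0.3, 0.2, 0.2]
opening: 1.002
```

arm_command --pt "0 0 0 0" --pt "0 0 0 0" --pt "0 0 0 0" --pt "0 0 0 0" --pt "0 0 0 0" --pt "0 0 0 0" --pt "0 0 0 0" --claw 1 --squeeze 30

```text
time: 10.28
position: [571.7, 1.1, 129.6]
orientation: [[0.626, -0.78, 0.0], [-0.78, -0.626, -0.0], [0.0, -0.0, -1.0]]
ft_force: [0.7, 1.6, 5.1]
opening: 0.469
```

```bash
cat > st.py <<'E'
from h import *
s=robot.sense();o=s['orientation'][:,1]
print('t',s['time'],'p',np.round(s['position'],1),'yaw',np.degrees(np.arctan2(o[1],o[0])).round(2),'F',np.round(s['ft_force'],2),'T',np.round(s['ft_torque'],4),'q6',s['joint_positions'][5].round(2),'e6',s['joint_efforts'][5],'op',s['opening'])
E
python3 st.py
```

```text
t 10.275 p [571.7   1.1 129.6] yaw -141.27 F [0.67 1.59 5.15] T [ 0.1288 -0.0376 -0.0281] q6 -141.73 e6 -0.005847384163644165 op 0.4692198423639791
```

The grip is good: opening is about 40 mm and lateral force is small. Now I'll screw clockwise, following down.

arm_command --pt "0 0 -0.03 -5" --pt "0 0 -0.06 -10" --pt "0 0 -0.08 -15" --pt "0 0 -0.11 -20" --pt "0 0 -0.14 -25" --pt "0 0 -0.17 -30" --pt "0 0 -0.19 -35" --pt "0 0 -0.22 -40"

```text
time: 11.28
position: [571.5, 1.1, 127.4]
orientation: [[-0.025, -1.0, 0.0], [-1.0, 0.025, -0.0], [0.0, -0.0, -1.0]]
ft_force: [-1.4, 0.4, 5.8]
opening: 0.47
```

```bash
python3 st.py; python3 -c "
from h import *
snap('scene','s6.png',(190,120,310,230),5.4)"; python3 st.py
```

```text
t 11.275 p [571.5   1.1 127.4] yaw 178.57 F [-1.36  0.45  5.79] T [0.1084 0.2701 0.0315] q6 -101.57 e6 -1.1191729456186295 op 0.4696504680359192
t 11.325 p [571.5   1.  127.4] yaw 178.31 F [-1.49  0.6   4.92] T [ 0.0834  0.2343 -0.0471] q6 -101.31 e6 -0.636194720864296 op 0.4759846862121069
```

View pics/s6.png

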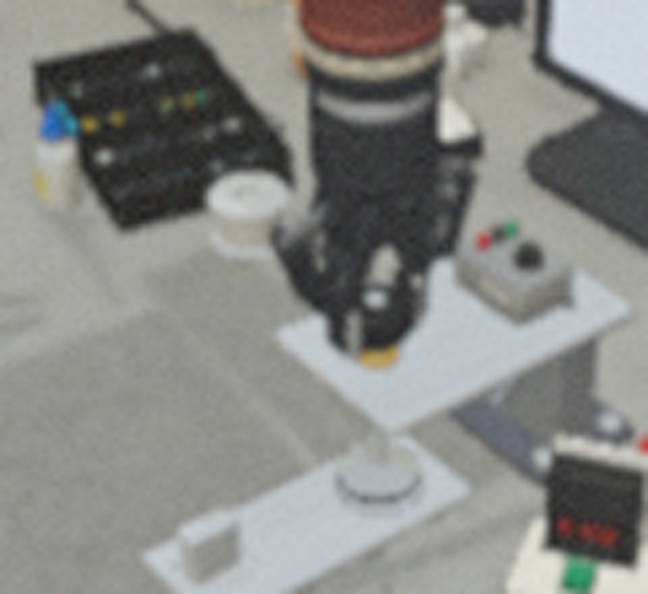

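```bash
cat > av.py <<'E'
from h import *
T=[];F=[];E=[]
for i in range(8):
    robot.read_camera('top'); s=robot.sense(); T.append(s['ft_torque'][2]);F.append(s['ft_force']);E.append(s['joint_efforts'][5])
o=s['orientation'][:,1]
print('t',round(s['time'],2),'yaw',np.degrees(np.arctan2(o[1],o[0])).round(2),'Tz',np.mean(T).round(4),'sd',np.std(T).round(4),np.round(T,3),'F',np.mean(F,0).round(2),'e6',np.round(E,3)[[0,-1]],'z',s['position'][2].round(2))
E
python3 av.py
```

```text
t 11.72 yaw 178.72 Tz -0.0552 sd 0.0231 [-0.018 -0.057 -0.072 -0.021 -0.07  -0.054 -0.089 -0.062] F [-0.62  0.51  5.89] e6 [ 0.806 -0.072] z 127.41
```

arm_command --pt "0 0 -0.03 -5" --pt "0 0 -0.06 -10"

```text
time: 11.98
position: [571.5, 1.1, 126.9]
orientation: [[-0.198, -0.98, -0.0], [-0.98, 0.198, -0.0], [0.0, -0.0, -1.0]]
ft_force: [-1.0, 0.2, 7.1]
opening: 0.472
```

```bash
python3 av.py
```

```text
t 12.38 yaw 168.73 Tz -0.0608 sd 0.0233 [-0.088 -0.034 -0.088 -0.032 -0.037 -0.082 -0.049 -0.075] F [-1.31  0.7   6.27] e6 [-0.642 -0.073] z 126.86
```

arm_command --pt "0 0 -0.02 -4" --pt "0 0 -0.03 -6" --pt "0 0 -0.04 -7.5" --pt "0 0 -0.05 -8.5" --pt "0 0 -0.05 -9.2" --pt "0 0 -0.055 -9.6" --pt "0 0 -0.055 -9.8" --pt "0 0 -0.055 -10"

```text
time: 13.38
position: [571.5, 1.1, 126.3]
orientation: [[-0.363, -0.932, -0.0], [-0.932, 0.363, -0.0], [0.0, 0.0, -1.0]]
ft_force: [-1.7, 0.4, 6.1]
opening: 0.471
```

```bash
python3 av.py
```

```text
t 13.78 yaw 158.73 Tz -0.0398 sd 0.0408 [-0.066  0.021 -0.027 -0.003 -0.039 -0.047 -0.126 -0.032] F [-1.76  0.35  6.36] e6 [-0.004 -0.03 ] z 126.3
```

arm_command --pt "0 0 -0.015 -2.5" --pt "0 0 -0.03 -5"

```text
time: 14.02
position: [571.4, 1.1, 126.0]
orientation: [[-0.444, -0.896, -0.0], [-0.896, 0.444, -0.0], [0.0, 0.0, -1.0]]
ft_force: [-1.0, 0.8, 7.0]
opening: 0.469
```

```bash
python3 st.py
```

```text
t 14.025 p [571.4   1.1 126. ] yaw 153.65 F [-0.96  0.79  7.04] T [0.1931 0.407  0.0878] q6 -76.65 e6 -0.5575948767364025 op 0.4689565809529865
```

arm_command --pt "0 0 -0.015 -2.5" --pt "0 0 -0.03 -5"

```text
time: 14.28
position: [571.4, 1.1, 125.7]
orientation: [[-0.52, -0.854, -0.0], [-0.854, 0.52, 0.0], [0.0, 0.0, -1.0]]
ft_force: [-1.3, 0.9, 7.2]
opening: 0.472
```

```bash
python3 st.py
```

```text
t 14.275 p [571.4   1.1 125.7] yaw 148.65 F [-1.26  0.91  7.22] T [0.2305 0.444  0.0624] q6 -71.65 e6 -0.5484594404697418 op 0.4717425380528331
```

arm_command --pt "0 0 -0.015 -2.5" --pt "0 0 -0.03 -5"

```text
time: 14.52
position: [571.4, 1.1, 125.5]
orientation: [[-0.593, -0.805, -0.0], [-0.805, 0.593, 0.0], [0.0, 0.0, -1.0]]
ft_force: [-2.3, 1.0, 6.4]
opening: 0.468
```

```bash
python3 st.py; python3 av.py
```

```text
t 14.525 p [571.4   1.1 125.5] yaw 143.65 F [-2.33  1.02  6.37] T [ 0.2427  0.5286 -0.0015] q6 -66.65 e6 -0.5489346385002136 op 0.46786817348918086
t 14.93 yaw 143.73 Tz -0.0924 sd 0.0248 [-0.063 -0.098 -0.046 -0.118 -0.09  -0.103 -0.124 -0.097] F [-1.74  0.81  7.03] e6 [-0.333 -0.075] z 125.44
```

arm_command --pt "0 0 -0.015 -2.5" --pt "0 0 -0.03 -5"

```text
time: 15.18
position: [571.4, 1.1, 125.2]
orientation: [[-0.661, -0.751, -0.0], [-0.751, 0.661, 0.0], [0.0, 0.0, -1.0]]
ft_force: [-2.1, 1.0, 7.5]
opening: 0.472
```

```bash
python3 st.py
```

```text
t 15.175 p [571.4   1.1 125.2] yaw 138.65 F [-2.06  1.03  7.5 ] T [0.2628 0.4529 0.0131] q6 -61.65 e6 -0.5593522265553474 op 0.47222286044794093
```

arm_command --pt "0 0 -0.015 -2.5" --pt "0 0 -0.03 -5"

```text
time: 15.42
position: [571.4, 1.2, 124.9]
orientation: [[-0.724, -0.69, -0.0], [-0.69, 0.724, 0.0], [-0.0, 0.0, -1.0]]
ft_force: [-2.1, 0.8, 7.9]
opening: 0.469
```

```bash
python3 st.py
```

```text
t 15.425 p [571.4   1.2 124.9] yaw 133.65 F [-2.09  0.83  7.89] T [0.2376 0.5864 0.0022] q6 -56.65 e6 -0.5499081127345562 op 0.4687037124498432
```

arm_command --pt "0 0 -0.015 -2.5" --pt "0 0 -0.03 -5"

```text
time: 15.68
position: [571.3, 1.2, 124.6]
orientation: [[-0.781, -0.625, -0.0], [-0.625, 0.781, 0.0], [0.0, 0.0, -1.0]]
ft_force: [-2.6, 0.8, 8.6]
opening: 0.472
```

```bash
python3 st.py
```

```text
t 15.675 p [571.3   1.2 124.6] yaw 128.65 F [-2.6   0.76  8.64] T [0.2881 0.5735 0.0262] q6 -51.65 e6 -0.5505530163645744 op 0.4716591919031832
```

arm_command --pt "0 0 -0.015 -2.5" --pt "0 0 -0.03 -5"

```text
time: 15.92
position: [571.4, 1.2, 124.3]
orientation: [[-0.832, -0.554, -0.0], [-0.554, 0.832, 0.0], [0.0, 0.0, -1.0]]
ft_force: [-2.2, 0.1, 7.3]
opening: 0.47
```

```bash
python3 st.py
```

```text
t 15.925 p [571.4   1.2 124.3] yaw 123.66 F [-2.17  0.14  7.29] T [0.3384 0.552  0.0463] q6 -46.65 e6 -0.5513942241668701 op 0.46956378348168354
```

arm_command --pt "0 0 -0.015 -2.5" --pt "0 0 -0.03 -5"

```text
time: 16.18
position: [571.3, 1.2, 124.0]
orientation: [[-0.877, -0.48, -0.0], [-0.48, 0.877, 0.0], [0.0, 0.0, -1.0]]
ft_force: [-2.1, 0.4, 7.5]
opening: 0.468
```

```bash
python3 st.py
```

```text
t 16.175 p [571.3   1.2 124. ] yaw 118.66 F [-2.1   0.41  7.46] T [0.3133 0.5845 0.0337] q6 -41.65 e6 -0.5516859143972397 op 0.46787154215582166
```

arm_command --pt "0 0 -0.015 -2.5" --pt "0 0 -0.03 -5"

```text
time: 16.42
position: [571.4, 1.3, 123.8]
orientation: [[-0.916, -0.401, -0.0], [-0.401, 0.916, 0.0], [-0.0, 0.0, -1.0]]
ft_force: [-3.2, 2.0, 8.2]
opening: 0.471
```

```bash
python3 st.py
```

```text
t 16.425 p [571.4   1.3 123.8] yaw 113.66 F [-3.2   1.98  8.16] T [0.4007 0.5751 0.0217] q6 -36.65 e6 -0.5522547662258148 op 0.47080372463761544
```

arm_command --pt "0 0 -0.015 -2.5" --pt "0 0 -0.03 -5"

```text
time: 16.68
position: [571.4, 1.3, 123.5]
orientation: [[-0.947, -0.32, -0.0], [-0.32, 0.947, 0.0], [-0.0, 0.0, -1.0]]
ft_force: [-2.6, 1.7, 8.9]
opening: 0.469
```

```bash
python3 st.py
```

```text
t 16.675 p [571.4   1.3 123.5] yaw 108.66 F [-2.58  1.73  8.89] T [0.3928 0.596  0.01  ] q6 -31.65 e6 -0.5528226681053638 op 0.4686631384832645
```

arm_command --pt "0 0 -0.015 -2.5" --pt "0 0 -0.03 -5"

```text
time: 16.92
position: [571.4, 1.3, 123.2]
orientation: [[-0.972, -0.236, -0.0], [-0.236, 0.972, 0.0], [-0.0, 0.0, -1.0]]
ft_force: [-2.9, 1.2, 8.2]
opening: 0.471
```

```bash
python3 st.py
```

```text
t 16.925 p [571.4   1.3 123.2] yaw 103.66 F [-2.89  1.25  8.17] T [0.5083 0.6576 0.0086] q6 -26.65 e6 -0.5532396398484707 op 0.47054183129264043
```

arm_command --pt "0 0 -0.015 -2.5" --pt "0 0 -0.03 -5"

```text
time: 17.18
position: [571.4, 1.3, 122.9]
orientation: [[-0.989, -0.151, -0.0], [-0.151, 0.989, 0.0], [-0.0, 0.0, -1.0]]
ft_force: [-3.0, 1.4, 8.4]
opening: 0.469
```

```bash
python3 st.py
```

```text
t 17.175 p [571.4   1.3 122.9] yaw 98.66 F [-2.97  1.42  8.36] T [0.4224 0.5809 0.0269] q6 -21.65 e6 -0.5537760257720947 op 0.46931690677471455
```

arm_command --pt "0 0 -0.015 -2.5" --pt "0 0 -0.03 -5"

```text
time: 17.42
position: [571.4, 1.3, 122.6]
orientation: [[-0.998, -0.064, -0.0], [-0.064, 0.998, 0.0], [0.0, 0.0, -1.0]]
ft_force: [-3.0, 2.0, 7.9]
opening: 0.47
```

```bash
python3 st.py
```

```text
t 17.425 p [571.4   1.3 122.6] yaw 93.66 F [-2.97  2.05  7.89] T [0.4616 0.6411 0.0078] q6 -16.65 e6 -0.5541926622390747 op 0.470043994371121
```

arm_command --pt "0 0 -0.015 -2.5" --pt "0 0 -0.03 -5"

```text
time: 17.68
position: [571.4, 1.3, 122.4]
orientation: [[-1.0, 0.023, 0.0], [0.023, 1.0, 0.0], [-0.0, 0.0, -1.0]]
ft_force: [-3.0, 1.9, 7.9]
opening: 0.47
```

```bash
python3 st.py
```

```text
t 17.675 p [571.4   1.3 122.4] yaw 88.66 F [-2.99  1.89  7.89] T [0.4304 0.5931 0.0698] q6 -11.65 e6 -0.5546451173722744 op 0.46999491080990136
```

arm_command --pt "0 0 -0.015 -2.5" --pt "0 0 -0.03 -5"

```text
time: 17.92
position: [571.4, 1.4, 122.1]
orientation: [[-0.994, 0.11, 0.0], [0.11, 0.994, 0.0], [-0.0, 0.0, -1.0]]
ft_force: [-3.3, 1.5, 7.9]
opening: 0.472
```

```bash
python3 st.py; python3 av.py; python3 -c "
from h import *
snap('scene','s7.png',(230,170,300,230),9)"
```

```text
t 17.925 p [571.4   1.4 122.1] yaw 83.66 F [-3.26  1.54  7.88] T [0.4645 0.6273 0.0302] q6 -6.65 e6 -0.5483474023640156 op 0.47248938269957963
t 18.32 yaw 83.74 Tz -0.1057 sd 0.0325 [-0.142 -0.121 -0.104 -0.142 -0.097 -0.072 -0.043 -0.126] F [-2.78  2.09  8.95] e6 [-0.331 -0.087] z 122.08
```

View pics/s7.png

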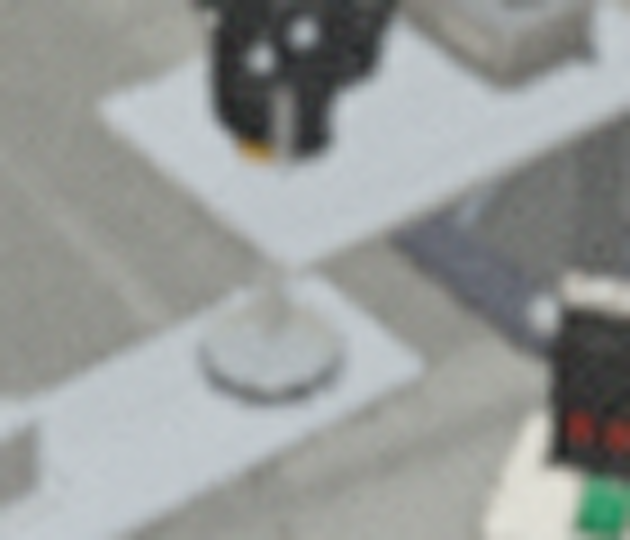

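The foot has come down and now nearly covers the ring (disc at 200–340, bottom ~400), and e6 shifted slightly. I'll go on in small steps.

arm_command --pt "0 0 -0.015 -2.5" --pt "0 0 -0.03 -5"

```text
time: 18.62
position: [571.4, 1.4, 121.9]
orientation: [[-0.981, 0.196, 0.0], [0.196, 0.981, 0.0], [-0.0, 0.0, -1.0]]
ft_force: [-3.5, 2.6, 8.2]
opening: 0.468
```

```bash
python3 st.py
```

```text
t 18.625 p [571.4   1.4 121.9] yaw 78.67 F [-3.5   2.58  8.22] T [ 0.5038  0.6183 -0.0117] q6 -1.65 e6 -0.5118034780025482 op 0.46783901588534965
```

arm_command --pt "0 0 -0.015 -2.5" --pt "0 0 -0.03 -5"

```text
time: 18.88
position: [571.4, 1.4, 121.6]
orientation: [[-0.96, 0.281, 0.0], [0.281, 0.96, 0.0], [-0.0, 0.001, -1.0]]
ft_force: [-3.7, 3.0, 10.5]
opening: 0.47
```

```bash
python3 st.py
```

```text
t 18.875 p [571.4   1.4 121.6] yaw 73.68 F [-3.75  2.95 10.49] T [0.5037 0.6835 0.1812] q6 3.34 e6 -0.44512342661619186 op 0.4699869340770147
```

Contact is felt. Compared with free turning, e6 has shifted by 0.006, then 0.046, then 0.11 N m, and Tz is 0.18. Onset is about 10° back, which gives roughly 6 N, so I'll release here.

```bash
python3 av.py
```

```text
t 19.27 yaw 73.74 Tz -0.0495 sd 0.0304 [-0.037 -0.011 -0.059 -0.058 -0.073 -0.092 -0.069  0.004] F [-3.24  2.59  9.8 ] e6 [-0.265 -0.08 ] z 121.6
```

arm_command --pt "0 0 0 0" --pt "0 0 0 0" --pt "0 0 0 0" --pt "0 0 0 0" --pt "0 0 0 0" --pt "0 0 1 0" --pt "0 0 3 0" --pt "0 0 6 0" --pt "0 0 10 0" --pt "0 0 14 0" --pt "-3 0 16 0" --pt "-8 0 16 0" --pt "-12 0 16 0" --pt "-12 0 16 0" --pt "-12 0 16 0" --claw -1

```text
time: 21.15
position: [452.1, 0.9, 282.2]
orientation: [[-0.96, 0.28, 0.002], [0.28, 0.96, -0.0], [-0.002, 0.0, -1.0]]
ft_force: [-0.2, 0.6, -0.8]
opening: 1.003
```

```bash
python3 st.py; python3 -c "
from h import *
snap('scene','s8.png',(190,120,310,230),5.4)"
```

```text
t 21.15 p [452.1   0.9 282.2] yaw 73.72 F [-0.21  0.58 -0.78] T [-0.0518 -0.0319  0.0005] q6 -0.26 e6 -0.011043343401979655 op 1.0025045894430282
```

View pics/s8.png

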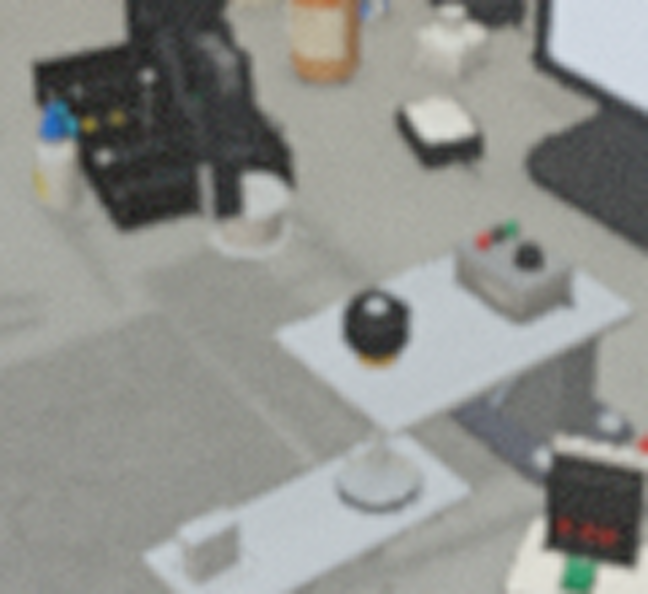

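The plate hasn't moved (corner at (470,490)). The foot sits on the ring, the knob is lower, and the gripper is clear of everything. Handing in.

```bash
python3 -c "
from bench import robot
print(robot.close_job())"
```

```text
the job is handed in; nothing more can be done
None
```

The job is handed in. The bearing plate lies under the foot with its mark centred, and the foot is screwed down to an estimated 6 N contact. The hand-in gave no verdict.

- **Placing:** I gripped the plate by its block and slid it flat along the bench under the raised foot. In the picture the ring and foot lined up to within about 2 mm sideways. I didn't measure the offset in the other direction, but the plate's corners were where I predicted within about 2 mm.
- **Screwing down:** I turned the knob clockwise by 145° in one grip, following it down. Contact showed in the last 10°: the joint 6 effort shifted by 0.006, then 0.046, then 0.11 N m. The wrist torque rose to 0.18 N m, against about 0.03 N m in free turning. The 6 N comes from those effort shifts and from the angle turned past first contact.
- **Last picture:** After release the plate was unmoved, the foot was on the ring and the gripper was clear. The spool and flux bottle were in their places; the other loose things were outside the crop, and the arm did not go near them.
- **Check that disagreed:** Wrist torque averaged with the arm standing still did not show the contact (-0.05 N m, much the same as before). I relied on the readings taken while turning.

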